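Click the time switch's star wheel round to its pointer and press set

TASK

With a fingertip, flick the time switch's star wheel round click by click, its top moving towards the set button, until the tab with the crossbar stands straight up at the pointer, without ever going past it. Then press the set button beside the wheel fully down and let it go. Nothing is to be picked up; leave the tools and other things lying around where they are.

Things in the scene. Friction and masses are not known exactly. Their poses are not given: they have to be found in the camera images.
- unit: the fixed time switch: grey base 110 x 205 x 22 mm high. Origin on the shelf straight below the wheel centre; z up; y points from the wheel to the set button, x along the axle, roughly away from the robot (within 25 degrees). An aluminium cheek 36 mm wide stands on the robot's side of the wheel (x -34 to -28 mm); its pointed top, the pointer, ends 114 mm above the shelf, above the axle.
- wheel_centre (a point): centre of the white star wheel, on its level axle, 78 mm above the shelf. Hub radius 30, width 18 mm; eight radial tabs 45 degrees apart, 6 mm thick, 16 mm wide, ending 50 mm from the axle. The index tab has a crossbar (9 mm thick, 40 mm long, parallel to the axle) near its end. A click spring holds it where a tab stands upright; pushed over half a click it snaps on; about 3 N at a tab turns it.
- index_tab (a point): outer end of the index tab (the one with the crossbar), 50 mm from the axle; at the goal it is straight above the wheel centre
- star (a joint): angle of the wheel in rad, 0 when the index tab stands straight up at the pointer; grows as the top moves towards the set button (unit +y); one click is 0.785. Starts one, two or three clicks short (about -0.785, -1.571 or -2.356). Stops at -3.6 and 3.0.
- set_button_top (a point): centre of the top of the round white set button (radius 14 mm) in its black housing on a grey column 50 x 50 x 88 mm, 105 mm from the wheel's axle along the unit's y; it is pressed straight down
- set_button (a joint): travel of the set button in m: 0 up, 0.006 fully down (about 5 N); it springs back
- torch: white torch lying on the shelf, 150 mm long along its y, head 44 mm across; origin on the shelf below its middle
- tub: clear plastic parts tub with grey twist cap, 60 mm across, 68 mm high; origin at centre of underside
- screwdriver: yellow screwdriver, 170 mm long, lying along its x
- pliers: pliers with green plastic grips, about 145 mm long along x, lying; origin on the shelf at the pivot
- key: chrome key 63 mm long along x, 5 mm thick, lying
- padlock: brass padlock standing on its body, 42 mm wide along y, 22 mm thick, 64 mm high
Not all that is in view belongs to the job. Leave any blue or green look-alike of the unit alone.

How it is judged:
On the way, in this order (a step that is already met when the one before it is completed fails the run):
1. the index tab has clicked in at the pointer (within 0.12 rad) (value of joint star between -0.12 and 0.12 rad), for 0.3 s.
2. the set button is pressed fully down (value of joint set_button above 0.0045 m), for 0.05 s.
At the end, for the whole second after the job is handed in: The index tab rests straight up at the pointer within 0.12 rad (7 degrees), after the button was pressed at least 4.5 of its 6 mm with the wheel in place; the button is up again and nothing else has been moved (all of step 1 and velocity of joint star between -0.1 and 0.1 rad/s and value of joint set_button below 0.002 m); the robot touches nothing.
It fails at once if the wheel goes past the pointer (more than 0.45 rad beyond) (value of joint star above 0.45 rad).
It fails at once if the set button is pressed while the wheel is not at the pointer (value of joint set_button above 0.003 m and (value of joint star below -0.2 rad or value of joint star above 0.2 rad)).
It fails at once if a thing lying around is moved by more than 20 mm or lifted (distance of any of torch, tub, screwdriver, pliers, key, padlock from where it was at the start of the episode above 0.02 m).
It also fails if it takes over 51 s, if anything falls off the work surface, if the arm or the gripper's body presses on something with over 40 N, if the wrist force passes 120 N, or if a joint passes its speed limit or range.

ROBOT

A 6-joint arm with a two-finger parallel gripper is mounted at the origin on the work surface. World frame = base frame: x ahead of the robot, y to its left, z up, the work surface at z = 0. Lengths are in m, angles in rad, forces in N, time in s.
With the tool pointing down it reaches from about 0.2 to 0.875 m from the base axis. Payload 3.4 kg.
Tool frame: the origin (TCP) lies between the finger pads; the fingertips stand 25 mm ahead of it and the grasp point (between the pads) lies 6 mm ahead of it (r.nose_length is the z of the fingertips in the tool frame, in m); z points along the fingers, y is the line along which they close (so a half turn about z gives the same grasp; the last joint's range is limited). The gripper opens to 94 mm and grips with 3 to 60 N. Pads are 16 mm wide; open, the fingers measure 119 mm over their backs; the gripper's body (75 mm by 177 mm) begins 78 mm behind the grasp point.
Start: joints at [-1.456, 0.276, 1.505, -0, 1.361, -0.121], TCP at [0.134, -0.559, 0.23] pointing down, gripper open.
Joint ranges: [-2.89, 2.89], [-0.75, 2.08], [0.22, 2.7], [-1.18, 4.32], [0.11, 2.71], [-2.7, 2.7]. Speed limits (rad/s): [2.57, 2.57, 3.14, 3.14, 3.14, 3.14].

INTERFACE

Orientations are given as a unit quaternion [w, x, y, z].
In Python, from plant import r, gripper_to, inverse_kinematics, vision, models, telemetry gives the robot as it stands. Calls block until the motion is done:
- r.move_to(position, orientation): joint-space move of the TCP to a pose.
- r.move_l(position, rot=None, vel=0.15, guard=None): straight line of the TCP; rot=None keeps the orientation; vel is the mean speed in m/s. With guard (N) it stops when the force on the tool has changed by that much, and returns True; else False.
- r.movej(angles): joint-space move.
- gripper_to(opening, f_grip=None): finger opening in m; f_grip is the grip in N (None keeps the last); returns when the fingers have stopped.
- r.hold(seconds).
- inverse_kinematics(position, orientation): joint angles nearest the present ones, or None.
- vision.snapshot(name): name is "scene" or "top"; returns the picture (384x512x3 uint8, red, green, blue); there is no depth.
- vision.get_calibration(name): a dict with "fx", "fy", "cx", "cy" (pixels), "position" and "orientation" of the camera in the world. Camera axes: x right, y down, z forward; pixel columns grow to the right and rows downward; lengths in m; the calibration is good to about 2 mm. A picture is of the moment at which its call begins. get_calibration takes no time and is no camera call.
A pose or a line that the arm cannot do raises r.PlanningError and nothing moves.
- r.sign_off(): hands the job in; it is judged then, once.
Trained networks look in the newest picture that a camera, given by its name, has taken for a name from the list of things; names that differ only in an ending like _2 or _b are one class to them, and where a whole thing is asked for, a point or a joint stands for the part that bears it (a point fixed in the world has none). Each returns a list of dicts, best first, with "score" (0 to 1); they miss things now and then, are a little off and sometimes report something else, mostly with a low value. They report only what shows in the picture. A call takes as long as a camera call. They do not tell look-alikes from the thing itself.
- models.boxes_of(thing, camera): "at" ([x, y, z] in m, in world coordinates, good to about 4 mm: the middle of the surface that is visible of it).
- models.regions_of(thing, camera): "pixels" (384x512 bool, what is visible of it).
- models.mark_of(thing, camera): "at" ([x, y, z] in m, in world coordinates, good to about 4 mm: a listed point, or the origin of a listed thing).
Readings, each from a call of its own:
- telemetry.current_t(): time.
- telemetry.current_joints(): joint angles.
- telemetry.current_dq(): joint speeds.
- telemetry.current_joint_efforts(): joint torques, N m.
- telemetry.current_ee_pos(): TCP position.
- telemetry.current_tool_rot(): TCP orientation.
- telemetry.current_wrist_force(): force on the tool from outside, world axes, zero at the start.
- telemetry.current_torque(): the same for the moment, N m.
- telemetry.current_opening(): finger opening in m.
- telemetry.current_finger_force(): force on a finger pad.
Only numpy, scipy, OpenCV 4.12 (cv2) and the standard library are available. Lean on these libraries where they do the work, as an engineer would, in place of code of your own. Each camera call takes 0.05 s, during which the arm holds its last target. There are 200 camera calls.

## Working session

There is one attempt and no reset: what is moved stays moved. The work goes in short steps, each a Python script; the robot and the scene stay as the last script left them, time stands still between calls to the robot, and variables do not carry over. Pictures are saved under pics/ and viewed, at most 10 in all, crops included, and the job is handed in when it is done.

```bash
mkdir -p pics; ls; python3 - <<'E'
from plant import r,vision,models,telemetry
import cv2,numpy as np
np.set_printoptions(precision=4,suppress=True)
for c in ("scene","top"):
    im=vision.snapshot(c); cv2.imwrite(f"pics/{c}0.png",im[:,:,::-1])
    k=vision.get_calibration(c); print(c,{a:np.round(b,3) for a,b in k.items()})
    for n in ("unit","wheel_centre","index_tab","set_button_top"):
        print(n,[(np.round(d["at"],4),round(d["score"],2)) for d in models.mark_of(n,c)])
print(telemetry.current_t(),r.nose_length,telemetry.current_tool_rot())
E
```

```text
pics
scene {'fx': np.float64(441.644), 'fy': np.float64(441.644), 'cx': np.float64(252.252), 'cy': np.float64(192.028), 'position': array([1.064, 0.46 , 0.827]), 'orientation': array([-0.161,  0.387,  0.841, -0.343])}
unit [(array([ 0.3739, -0.281 ,  0.0011]), 0.85), (array([0.5749, 0.0345, 0.0041]), 0.76), (array([0.3303, 0.2645, 0.0027]), 0.64), (array([ 0.5532, -0.0928,  0.0025]), 0.31)]
wheel_centre [(array([0.5745, 0.037 , 0.0819]), 0.95), (array([ 0.3799, -0.2855,  0.0772]), 0.67), (array([0.3314, 0.2642, 0.0769]), 0.67)]
index_tab [(array([0.3314, 0.2674, 0.1281]), 0.93), (array([ 0.5539, -0.0078,  0.0784]), 0.79), (array([ 0.3677, -0.285 ,  0.128 ]), 0.64), (array([ 0.5749,  0.0355, -0.0001]), 0.46)]
set_button_top [(array([ 0.386 , -0.1777,  0.1068]), 0.61), (array([0.61  , 0.1312, 0.1097]), 0.58), (array([0.352 , 0.3666, 0.1088]), 0.52)]
top {'fx': np.float64(395.17), 'fy': np.float64(395.17), 'cx': np.float64(258.287), 'cy': np.float64(186.333), 'position': array([ 0.354, -0.01 ,  0.924]), 'orientation': array([-0.084,  0.747, -0.655,  0.073])}
unit [(array([ 0.3735, -0.2835,  0.0024]), 0.88), (array([0.5742, 0.0384, 0.0002]), 0.78), (array([ 0.5593, -0.0107,  0.0803]), 0.64), (array([ 0.3286,  0.2587, -0.0035]), 0.56), (array([0.5729, 0.0357, 0.0771]), 0.26)]
wheel_centre [(array([0.3333, 0.2634, 0.0814]), 0.67), (array([0.5732, 0.0409, 0.0815]), 0.63), (array([ 0.3726, -0.2872,  0.0777]), 0.61), (array([ 0.4497, -0.0876, -0.0016]), 0.41)]
index_tab [(array([0.33  , 0.2634, 0.1245]), 0.98), (array([ 0.5559, -0.0107,  0.0803]), 0.84), (array([ 0.3718, -0.2823,  0.1301]), 0.65)]
set_button_top [(array([ 0.389 , -0.1827,  0.1106]), 0.74), (array([0.352 , 0.367 , 0.1138]), 0.62), (array([0.6099, 0.137 , 0.111 ]), 0.61)]
0.5 0.025 [ 0.      0.9931  0.1176 -0.    ]
```

View pics/scene0.png

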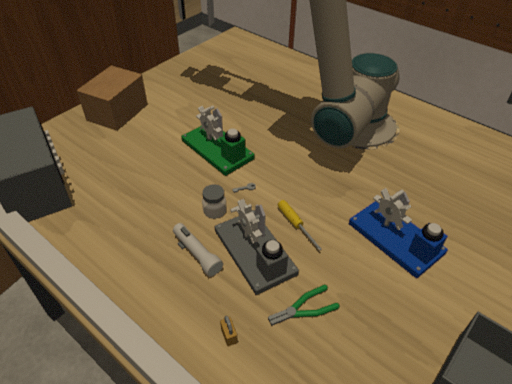

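View pics/top0.png

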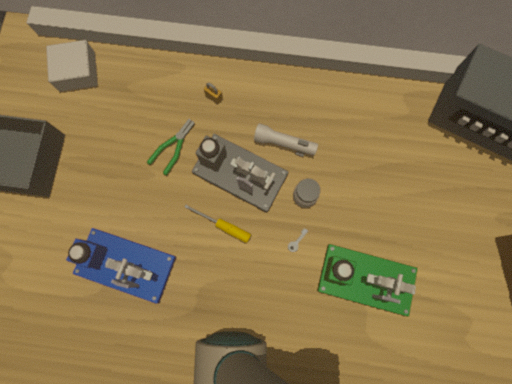

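The grey unit is at about scene (255,240) and top (238,170), lying with the set button towards world +y (yaw about -20.7°). The index tab lies level on the -y side, so the star is at about -1.571, two clicks short. I'll push the upright tab with the closed fingers. The 16 mm fingers then sit between the tabs and block any overshoot.

```bash
cat >h.py <<'E'
from plant import r,gripper_to,inverse_kinematics,vision,models,telemetry
import cv2,numpy as np
np.set_printoptions(precision=4,suppress=True)
yaw=np.radians(-20.7); C=np.array([.5742,.0377,0])
xu=np.array([np.cos(yaw),np.sin(yaw),0]); yu=np.array([-np.sin(yaw),np.cos(yaw),0])
phi=(yaw+np.pi/2)/2; Q=[0,np.cos(phi),np.sin(phi),0]
def W(x,y,z): return C+x*xu+y*yu+[0,0,z+r.nose_length]   # TCP for fingertip at unit coords
def click():
    r.move_l(W(0,-.020,.150))
    print("hit down",r.move_l(W(0,-.016,.114),vel=.08,guard=10))
    print("hit push",r.move_l(W(0,.017,.114),vel=.04,guard=20), telemetry.current_wrist_force())
    r.hold(.3); print(telemetry.current_wrist_force())
def look(n):
    for c in ("scene","top"):
        im=vision.snapshot(c); cv2.imwrite(f"pics/{c}{n}.png",im[:,:,::-1])
        for t in ("wheel_centre","index_tab"):
            for d in models.mark_of(t,c):
                p=np.array(d["at"])-C
                if np.linalg.norm(p[:2])<.08: print(c,t,round(d["score"],2),np.array([p@xu,p@yu,p[2]]))
    cv2.imwrite(f"pics/crop{n}.png",cv2.resize(cv2.imread(f"pics/scene{n}.png")[180:300,190:320],None,fx=4.5,fy=4.5))
    print("t",telemetry.current_t())
E
python3 - <<'E'
from h import *
p=telemetry.current_ee_pos(); r.move_l(np.array([p[0],p[1],.33]),vel=.3)
gripper_to(0)
r.move_to(W(0,-.02,.21),Q)
click(); look(1)
E
```

```text
hit down False
hit push False [ 0.125   0.4542 -0.5538]
[0.484  0.2662 0.2527]
scene wheel_centre 0.58 [ 0.001 -0.003  0.076]
scene index_tab 0.56 [ 0.002  -0.0329  0.1135]
top wheel_centre 0.69 [-0.0013  0.0013  0.0762]
top index_tab 0.57 [ 0.0015 -0.0375  0.1171]
t 7.7
```

View pics/crop1.png

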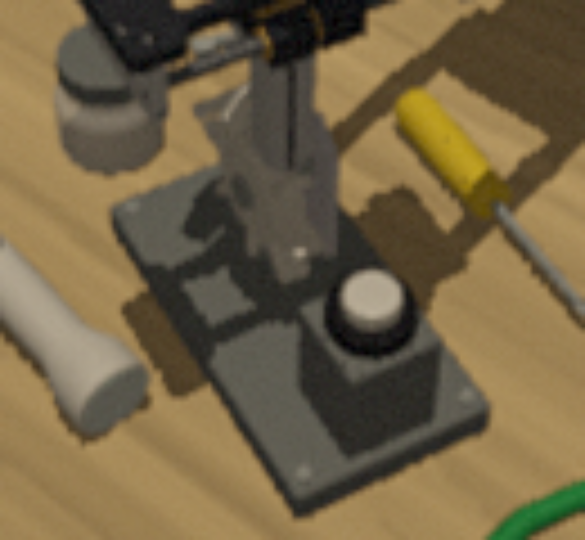

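The index tab is now at -45° (crop about (225,105)), exactly one click on. Now the second click.

```bash
python3 - <<'E'
from h import *
r.move_l(W(0,.017,.160),vel=.08)
click()
r.move_l(W(0,.017,.180),vel=.08)
r.move_l(W(0,.105,.180),vel=.2)
look(2)
for d in models.mark_of("set_button_top","top"): print(d["score"],(np.array(d["at"])-C)@yu,(np.array(d["at"])-C)@xu)
E
```

```text
hit down False
hit push False [-1.1271  0.076   0.1064]
[ 0.4325 -0.1885  0.9879]
scene wheel_centre 0.67 [ 0.0013 -0.0034  0.0778]
scene index_tab 0.62 [-0.0016  0.0016  0.1294]
top wheel_centre 0.77 [0.0002 0.0011 0.0798]
top index_tab 0.57 [-0.0006 -0.0016  0.13  ]
t 12.575
0.55 -0.27273294219971544 -0.09428224774095431
0.49 0.10524871374362903 -0.0026754916018618046
```

View pics/crop2.png

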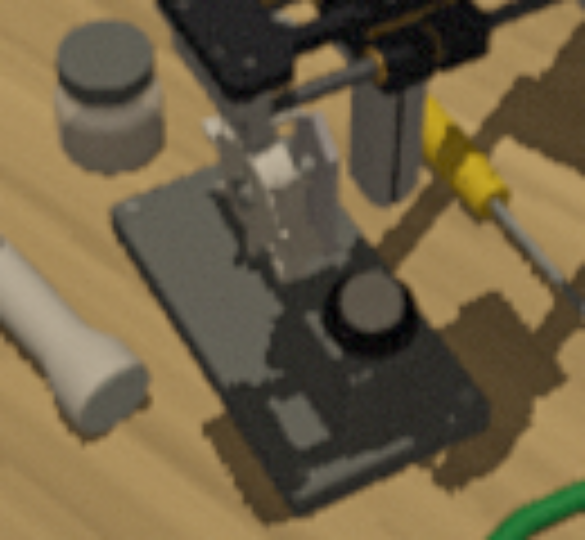

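The index tab stands upright (crop about (275,160), measured at y≈0, z≈0.13). Next I press the button.

```bash
python3 - <<'E'
from h import *
r.move_l(W(-.001,.105,.122),vel=.15)
print(r.move_l(W(-.001,.105,.096),vel=.02,guard=12),telemetry.current_ee_pos()[2]-.025,telemetry.current_wrist_force())
r.hold(.3); print(telemetry.current_ee_pos()[2]-.025,telemetry.current_wrist_force())
r.move_l(W(-.001,.105,.20),vel=.15)
r.hold(.3); look(3)
E
```

```text
True 0.10437186778240115 [-1.3487  0.1524  5.4728]
0.10425827489576972 [-0.4613  0.385   5.4832]
scene wheel_centre 0.55 [ 0.0022 -0.0044  0.0793]
scene index_tab 0.56 [0.003  0.0009 0.128 ]
top wheel_centre 0.91 [-0.0022  0.0014  0.0777]
top index_tab 0.59 [ 0.0021 -0.0021  0.1312]
t 15.7583
```

The held force was only about 5.5 N, so I can't be sure it reached the bottom. I'll press again in small steps and look for the stop.

```bash
python3 - <<'E'
from h import *
r.move_l(W(-.001,.105,.114),vel=.15)
for z in np.arange(.112,.0985,-.001):
    r.move_l(W(-.001,.105,z),vel=.03); r.hold(.1)
    f=telemetry.current_wrist_force()[2]; print(round(z,4),round(telemetry.current_ee_pos()[2]-.025,4),round(f,2))
    if f>18: break
r.hold(.2)
r.move_l(W(-.001,.105,.20),vel=.15)
r.hold(.5); look(4)
E
```

```text
0.112 0.1126 0.72
0.111 0.111 0.31
0.11 0.1102 0.72
0.109 0.1092 1.52
0.108 0.1081 2.57
0.107 0.1071 3.36
0.106 0.1061 3.99
0.105 0.1051 4.71
0.104 0.1043 5.44
0.103 0.1042 9.67
0.102 0.1041 13.4
0.101 0.104 16.78
0.1 0.1039 22.21
scene wheel_centre 0.7 [0.0005 0.0005 0.0796]
scene index_tab 0.69 [ 0.0009 -0.001   0.1297]
top wheel_centre 0.68 [0.     0.0004 0.0785]
top index_tab 0.83 [ 0.0057 -0.0009  0.131 ]
t 22.85
```

View pics/crop4.png

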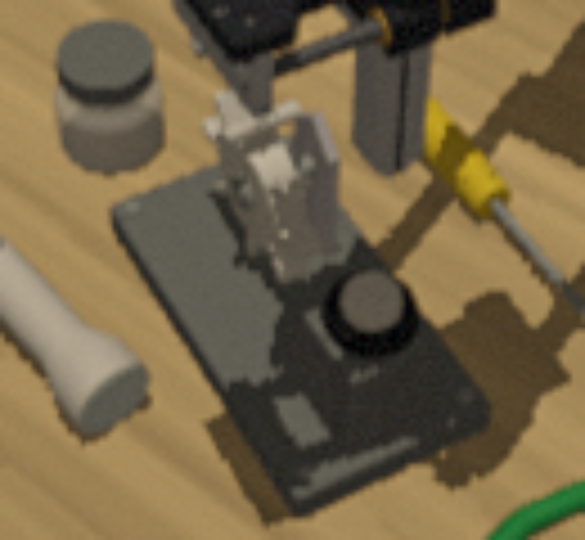

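The second press hit the hard stop at 6 mm, and the button is up again (crop about (370,300)). The crossbar is upright (crop about (265,120)) and the arm is clear of everything.

```bash
python3 -c "
from h import *
print(r.sign_off())"
```

```text
the job is handed in; nothing more can be done
None
```

The job is handed in: the index tab was clicked upright at the pointer without overshooting, and the set button was pressed to its stop and sprang back; no verdict was returned.

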